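# Turn the photo turntable to its front station and pin it

## Robot

A 6-joint arm with a two-finger parallel gripper is mounted at the origin on a cart in front of the work surface, level with it; the furniture and walls round the work are solid. World frame = base frame: x ahead of the robot, y to its left, z up, the work surface at z = 0. Lengths are in m, angles in degrees, forces in N, time in s.
With the tool pointing down it reaches from about 0.3 to 0.875 m from the base axis. Payload 6.4 kg.
Tool frame: the origin (TCP) lies midway between the tips of the shut fingers; the grasp point (between the pads) lies 19 mm behind it (robot.grasp_offset is the distance from the TCP to the grasp point, in m); x points along the fingers, y is the direction in which the jaws open and shut, and the axes are right-handed (so a half turn about x gives the same grasp; the last joint's range is limited). The gripper opens to 88 mm and grips with 3 to 60 N. Pads are 18 mm wide; open, the fingers measure 123 mm over their backs; the gripper's body (75 mm by 187 mm) begins 45 mm behind the grasp point.
Start: joints at [60.544, 10.359, 92.074, -0, 77.567, -11.82], TCP at [0.174, 0.548, 0.239] pointing down, gripper open.
Joint ranges: [-171.53, 171.53], [-51.25, 118.39], [17.06, 147.69], [-65.23, 245.23], [0, 150.52], [-178.68, 178.68]. Speed limits (degrees/s): [147.25, 147.25, 172.46, 180, 180, 180].

## Interface

Orientations are given as [roll, pitch, yaw] about the fixed x, y, z axes, in that order (R = Rz(yaw) Ry(pitch) Rx(roll)).
In Python, from bench import sense, imaging, robot gives the robot as it stands.
- The arm moves only by the tool send_rows, never from a script. Its argument "commands" is one flat list of numbers, 6 for each row, row after row: the shift along the world's x, y, z scaled (see below), then the turn, a rotation vector about the world's x, y, z scaled (see below). In form: [dx, dy, dz, ax, ay, az, dx, dy, dz, ax, ay, az, ...]. A call has 1 to 12 rows; each row shifts and turns the commanded pose from where the row before left it; what a row does not reach is not made up. The controller multiplies each number of a shift by 40 mm and each number of a turn by pi rad. A row lasts 1/12 s, in which the tool goes at most 41.7 mm and 7.16 degrees, less where a joint would pass 70% of its speed; a pose out of reach is approached as far as the arm can. A call with a number of a shift or a turn outside -1 to 1 is refused whole. A call with a gripper value outside its range is refused whole. "hand" is the opening, from 0 (shut) to 1 (fully open), set as the call begins (left out, the last holds). The fingers move at their own pace and stop on an object; "force" is the grip in N (left out, the last holds). Time passes only in rows, so rows that do not move let the fingers close. It gives the time, the measured TCP pose, the force and the opening at its end, in the units of the state.
- sense(): the state, without advancing time (a new reading comes with each control period).
- imaging.get_image(name): name is "scene" or "side" or "wrist"; returns a dict with "img" (420x560x3 uint8, red, green, blue), "fx", "fy", "cx", "cy" (pixels), "R" (3x3) and "t" (3): a world point X has camera coordinates R X + t; the wrist camera has in their place "hand_eye" (4x4, takes a point from camera to tool coordinates, whose origin is the TCP and whose axes are the tool frame's). Camera axes: x right, y down, z forward; pixel columns grow to the right and rows downward; lengths in m; the calibration is good to about 2 mm. A picture is of the moment at which its call begins: read the wrist's pose just before it. There is no depth.
- robot.hand_in(): hands the job in, once; it reports no verdict.
The state is a dict: "time": time; "qpos": joint angles; "qd": joint speeds; "joint_torque": joint torques, N m; "position": TCP position; "eef_rot": TCP orientation; "force": force on the tool from outside, world axes, zero at the start; "wrist_torque": the same for the moment, N m; "finger_gap": finger opening in m.
Only numpy, scipy, OpenCV 4.12 (cv2) and the standard library are available. Lean on these libraries where they do the work, as an engineer would, in place of code of your own. Each camera call takes 0.05 s, during which the arm holds its last target. There are 200 camera calls.

## Task

The photo turntable has been left unlocked: swing its spoke round to the front station, fit the locking pin from its stand through the hole in the spoke, and ease the spoke along until the pin drops into the hole of the index ring underneath and sits fully home, collar down on the spoke. Push gently and force nothing: the pin finds the hole by itself, the charger on the platter must not slide out of place, and the other things on the desk stay where they are. Leave the turntable locked and at rest.

Things in the scene. Friction and masses are not known exactly. Their poses are not given: they have to be found in the camera images.
- turntable: Photo turntable, fixed to the desk, 34 mm high. Origin: on its axis at desk level; its -x points to the front station (robot's side). Aluminium index ring, radius 68 to 102 mm, flat top at 20 mm, with eight vertical pin holes every 45 degrees on radius 86 mm, each 11.2 mm wide, 12.5 mm deep. Above it a platter of radius 68 mm turns freely.
- front_mark (a point): Nominal front station, fixed: 20 mm high (ring's top), 86 mm from the axis toward the turntable's -x. The ring is clamped by hand, so its front hole is up to 0.13 rad (11 mm) to either side of this point along the circle; that is not measured: feel or look for it. A small dark block on the ring's outer edge marks it (the thumbscrew is opposite). Next holes: 66 mm away.
- platter_top (a point): Middle of the platter's top face (rubber mat), 32 mm above the desk, on the axis. The platter turns either way without end against steady friction (about 1.5 N of push at the spoke's hole) and stops when not pushed. Mind the bookshelf above: its underside is 0.475 m over the desk, from 0.61 m ahead of the robot's base onward.
- spoke_hole (a point): Centre of the upper mouth of the hole in the platter's spoke. The spoke: flat grey bar fixed to the platter, 34 mm wide, 22 to 34 mm above the desk, round end 103 mm from the axis. Hole: vertical, right through, 11.2 mm wide, 86 mm from the axis, passing over the ring's holes. It starts 0.7 to 1.35 rad anticlockwise (from above) of the front, on the robot's right of the axis.
- pin: Locking pin, 57 mm, 60 g, upright. Origin: tip; z up. Shank 10 mm wide, nose tapered 2.5 mm; collar 18 mm wide at 26 to 28 mm; black knob 22 mm wide above, to grip. Tip height over the desk: 11 mm in its stand, 20 mm in the spoke's hole but resting on the ring, 8 mm home (collar on the spoke). It drops by its weight where the holes meet; if it sticks, press lightly on the knob.
- pin_stand: Stand that keeps the pin, fixed, left or right of the turntable: weighted disc 58 mm across and 10 mm high, with a neck 21 to 24 mm across up to 37 mm, bored 11.2 mm. Origin: centre of its underside.
- charger: White plug-in charger that is being photographed, 70 x 46 x 28 mm, loose on the middle of the platter. Origin: on its underside, at the start within a few mm of the axis.
- note_block: Block of sticky notes, 77 x 77 x 24 mm, loose, beside the turntable on the side where the pin stand is not. Origin: centre of its underside.
- mouse: Black computer mouse, 104 x 66 x 37 mm, loose, at the back left. Origin: centre of its underside.
- parts_jar: Small jar with black lid, 52 mm across, 70 mm high, loose, at the back right of the turntable. Origin: centre of its underside.
- tape_clear: Roll of packing tape lying flat, 93 mm across, 48 mm high, loose, at the far right. Origin: centre of its underside.
Mind the look-alikes: they are no part of the job. Of the things that look like the charger, the smallest one is meant.

How it is judged (in metres and radians):
On the way:
1. the platter is turned so that the hole in its spoke is within 25 mm of the front station (horizontal distance between spoke_hole and front_mark below 0.025 m), for 0.2 s.
At the end, for the whole second after the job is handed in: Pin upright in the spoke's hole (within 4 mm of its axis) and in the ring's front hole (within 20 mm of front_mark), home: tip less than 10.5 mm above the turntable's underside (collar within 2.5 mm of the spoke). Charger upright on the platter within 20 mm of its axis; both at rest (horizontal distance between pin and spoke_hole below 0.004 m and horizontal distance between pin and front_mark below 0.02 m and z of pin in the frame of turntable below 0.0105 m and angle between pin's own z axis and vertical below 0.15 rad and linear speed of each of pin, charger below 0.01 m/s and horizontal distance between charger and turntable below 0.02 m and z of charger in the frame of turntable above 0.028 m and angle between charger's own z axis and vertical below 0.1 rad); the robot touches nothing.
It fails at once if the robot pushes or presses on the turntable with more than 25 N (contact force between any of the fingers, the arm and turntable above 25 N).
It fails at once if the pin is forced: its contact forces with the spoke and the ring together exceed 40 N (contact force between pin and turntable above 40 N).
It fails at once if the charger slides more than 20 mm off the platter's middle (horizontal distance between charger and turntable above 0.02 m).
It fails at once if the note block, mouse, jar or roll of tape is moved by more than 30 mm (distance of any of note_block, mouse, parts_jar, tape_clear from where it was at the start of the episode above 0.03 m).
It also fails if it takes over 72 s, if anything falls off the work surface, if the arm or the gripper's body presses on something with over 40 N, if the wrist force passes 120 N, or if a joint passes its speed limit or range.

## Working session

There is one attempt and no reset: what is moved stays moved. The work goes in short steps, Python scripts to look and compute and a tool call to move; the robot and the scene stay as the last step left them, time stands still between calls to the robot, and variables do not carry over. Pictures are saved under pics/ and viewed, about 8 in all and at most 12, crops included, and the job is handed in when it is done.

Besides the shell and the picture viewer there is one more tool, called after "Request:" as name(argument=value, ...) on one line, values as JSON. send_rows: Moves the arm, as the interface text tells. Shifts and turns lie within -1 to 1; 1 stands for 40 mm of shift or pi rad of turn. Its arguments: {"type":"object","properties":{"commands":{"type":"array","items":{"type":"number","minimum":-1,"maximum":1}},"hand":{"type":"number"},"force":{"type":"number"}},"required":["commands"]}

```bash
mkdir -p pics; ls; cat > h.py <<'E'
import numpy as np, cv2
from scipy.spatial.transform import Rotation as Ro
from bench import sense, imaging, robot
def save(n,f,crop=None,s=1):
    st=sense(); d=imaging.get_image(n); im=d["img"][:,:,::-1]
    if crop: im=im[crop[1]:crop[3],crop[0]:crop[2]]
    if s!=1: im=cv2.resize(im,None,fx=s,fy=s,interpolation=cv2.INTER_CUBIC)
    cv2.imwrite("pics/"+f,im)
    np.savez("pics/"+f[:-4],pos=st["position"],rot=st["eef_rot"],**d)
    return d
def cam(f):
    d=np.load("pics/"+f+".npz")
    if "hand_eye" in d:
        T=np.eye(4);T[:3,:3]=Ro.from_euler('xyz',d["rot"],degrees=True).as_matrix();T[:3,3]=d["pos"]
        M=np.linalg.inv(T@d["hand_eye"]); R,t=M[:3,:3],M[:3,3]
    else: R,t=d["R"],d["t"]
    return d,R,t
def px(f,u,v,z):
    d,R,t=cam(f); r=R.T@np.array([(u-d["cx"])/d["fx"],(v-d["cy"])/d["fy"],1]); c=-R.T@t
    return (c+r*(z-c[2])/r[2]).round(4)
def proj(f,X):
    d,R,t=cam(f); p=R@np.array(X)+t; return (p[:2]/p[2]*[d["fx"],d["fy"]]+[d["cx"],d["cy"]]).round(1)
E
python3 - <<'E'
from h import *
a=save("scene","s1.png");b=save("side","d1.png");c=save("wrist","w1.png")
print(sense())
cv2.imwrite("pics/sd.png",np.vstack([cv2.imread("pics/s1.png")]))
E
```

```text
pics
{'time': 0.15, 'qpos': array([ 6.05457487e+01,  1.03926808e+01,  9.21154963e+01,  8.39230972e-04,
        7.75695804e+01, -1.18199764e+01]), 'qd': array([-0.01674425, -0.09171059, -0.14571125, -0.03371494, -0.02979337,
        0.04857403]), 'joint_torque': array([-8.27601234e-04, -4.34228468e+01, -3.42178881e+01,  7.01387879e-02,
        3.56293644e-02, -1.44656349e-05]), 'position': array([0.17396836, 0.54763387, 0.23803687]), 'eef_rot': array([-102.42366683,   89.92223829, -120.05812296]), 'force': array([-0.36034015, -0.22358789,  0.58709174]), 'wrist_torque': array([-0.00695472,  0.03553272,  0.02794505]), 'finger_gap': 0.08809241978679454}
```

View pics/s1.png

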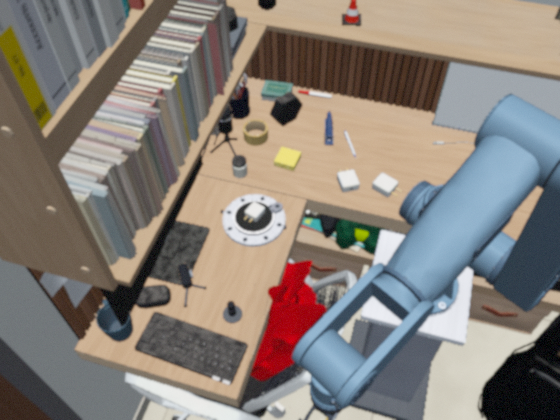

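View pics/d1.png

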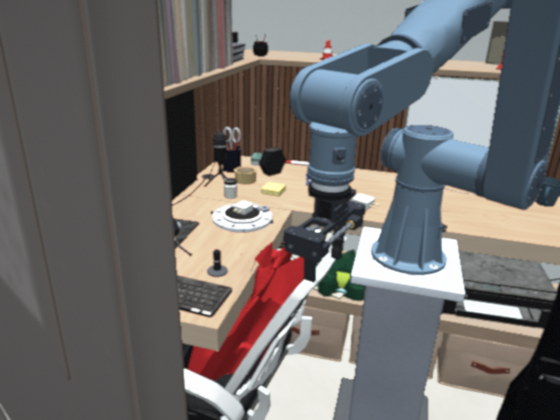

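Scene view: the turntable is at about (254,218) with a white charger on it at (256,211). The pin stand is at (232,311), notes at (288,158), jar at (239,166), mouse at (153,296), and the tape roll at (256,132). There are three white blocks: (256,211), (347,180) and (385,184). The one on the platter looks smallest, so I'll confirm it in a crop.

```bash
python3 - <<'E'
from h import *
im=cv2.imread("pics/s1.png")[130:330,205:405]
cv2.imwrite("pics/s1c.png",cv2.resize(im[:,:],None,fx=3,fy=3,interpolation=cv2.INTER_CUBIC))
for n,u,v,z in [("tt",254,219,.02),("stand",233,314,0.005),("knob",231,307,.06),("spoke",277,207,.034),("note",288,157,.024),("jar",239,160,.07),("mouse",153,296,.03)]: print(n,px("s1",u,v,z))
E
```

```text
tt [ 0.5539 -0.0703  0.02  ]
stand [0.5073 0.2633 0.005 ]
knob [0.5066 0.2692 0.06  ]
spoke [ 0.4932 -0.1284  0.034 ]
note [ 0.5242 -0.3613  0.024 ]
jar [ 0.669  -0.2595  0.07  ]
mouse [0.7457 0.2868 0.03  ]
```

View pics/s1c.png

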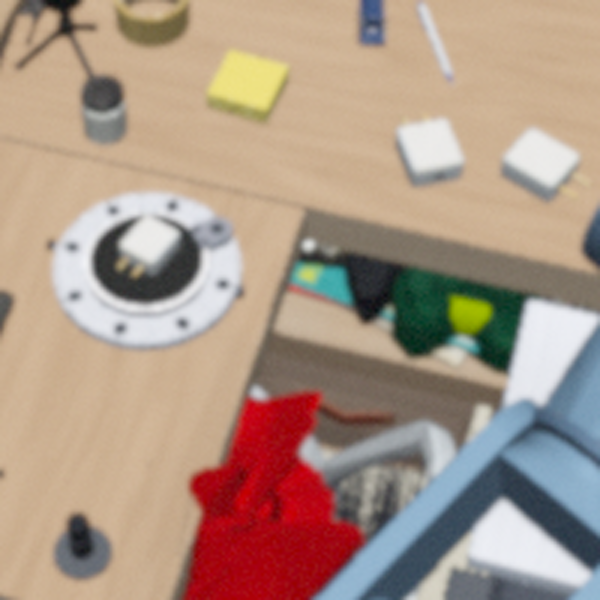

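The platter block at crop (147,243) is clearly the smallest of the three. The ones at (430,150) and (540,160) are larger lookalikes lying loose on the desk, so the platter one is the charger. The spoke hole is at crop (215,231), the dark index block at (239,292) and the front ring hole at (222,285).

```bash
python3 - <<'E'
from h import *
f=lambda x,y:(205+x/3,130+y/3)
for n,x,y,z in [("c",147,268,.02),("spoke",215,231,.034),("front",222,285,.02),("block",239,292,.015),("screw",50,244,.015),("h2",182,323,.02),("h5",112,210,.02)]: print(n,px("s1",*f(x,y),z))
s=sense(); print(Ro.from_euler('xyz',s["eef_rot"],degrees=True).as_matrix().round(3))
d=imaging.get_image("wrist");print(d["hand_eye"].round(3),d["fx"],robot.grasp_offset)
E
```

```text
c [ 0.5535 -0.069   0.02  ]
spoke [ 0.4943 -0.1281  0.034 ]
front [ 0.4688 -0.0703  0.02  ]
block [ 0.4497 -0.0701  0.015 ]
screw [ 0.6679 -0.0733  0.015 ]
h2 [ 0.4949 -0.0109  0.02  ]
h5 [ 0.6166 -0.1342  0.02  ]
[[-0.001  0.303  0.953]
 [-0.001  0.953 -0.303]
 [-1.    -0.001 -0.   ]]
[[ 0.    -0.296  0.955 -0.146]
 [ 1.     0.001 -0.     0.001]
 [-0.001  0.955  0.296 -0.078]
 [ 0.     0.     0.     1.   ]] 373.0448834575366 0.0187
```

Request:
send_rows(commands=[0.64,-0.54,0,0,0,0.0082,0.64,-0.54,0,0,0,0.0082,0.64,-0.54,0,0,0,0.0082,0.64,-0.54,0,0,0,0.0082,0.64,-0.54,0,0,0,0.0082,0.64,-0.54,0,0,0,0.0082,0.64,-0.54,0,0,0,0.0082,0.64,-0.54,0,0,0,0.0082,0.64,-0.54,-0.2,0,0,0.0082,0.64,-0.54,-0.4,0,0,0.0082,0.64,-0.54,-0.5,0,0,0.0082,0.64,-0.54,-0.5,0,0,0.0082], hand=0.7)

```text
time: 1.2
position: [0.4828, 0.2876, 0.1744]
eef_rot: [19.9, 89.9, 20.0]
force: [0.8, -0.2, 0.2]
finger_gap: 0.0617
```

Request:
send_rows(commands=[0.5,-0.45,0,0,0,0,0.2,-0.1,0,0,0,0,0,0,0,0,0,0])

```text
time: 1.45
position: [0.511, 0.2655, 0.1745]
eef_rot: [-16.2, 90.0, -16.4]
force: [-0.1, 0.1, -0.3]
finger_gap: 0.0614
```

```bash
python3 - <<'E'
from h import *
save("wrist","w2.png"); s=sense(); print(s["time"],s["position"],s["force"],s["qpos"].round(1))
print(Ro.from_euler('xyz',s["eef_rot"],degrees=True).as_matrix().round(3), proj("w2",[.507,.266,.068]))
E
```

```text
1.5 [0.50985586 0.26665775 0.17485454] [-0.74256332  0.75937265  0.71404091] [ 15.8  14.1  95.4   0.   70.5 -74.2]
[[-0.     0.001  1.   ]
 [ 0.     1.    -0.001]
 [-1.     0.    -0.   ]] [281.7 200.6]
```

View pics/w2.png

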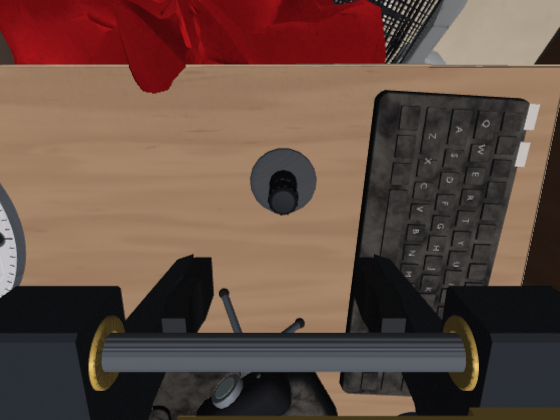

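Wrist view: knob top at (284,203), stand disc at (283,180). The tripod mic is at the bottom centre (230,390) and the keyboard is on the right.

```bash
python3 - <<'E'
from h import *
print(px("w2",284,203,.068),px("w2",283,180,.01))
print("legs",px("w2",225,294,0),px("w2",300,323,0),"scene mic head/legs",px("s1",186,270,.08),px("s1",184,303,0),px("s1",205,288,0))
E
```

```text
[0.5088 0.2676 0.068 ] [0.5056 0.2668 0.01  ]
legs [0.621  0.2104 0.    ] [0.6536 0.2835 0.    ] scene mic head/legs [0.6686 0.2031 0.08  ] [0.6601 0.2687 0.    ] [0.619  0.2038 0.    ]
```

Request:
send_rows(commands=[-0.02,0.01,-0.67,0,0,0,-0.02,0,-0.67,0,0,0,-0.02,0.01,-0.67,0,0,0,0,0,-0.67,0,0,0,0,0,-0.67,0,0,0,0,0,0,0,0,0])

```text
time: 2.0
position: [0.502, 0.2681, 0.0363]
eef_rot: [-166.5, 89.5, -166.4]
force: [-1.6, -0.3, -0.0]
finger_gap: 0.0616
```

Request:
send_rows(commands=[0,0,0,0,0,0,0,0,0,0,0,0,0,0,0,0,0,0,0,0,0,0,0,0,0,0,0,0,0,0,0,0,0,0,0,0,0,0,0,0,0,0,0,0,0,0,0,0], hand=0.0, force=15)

```text
time: 2.67
position: [0.5079, 0.2663, 0.042]
eef_rot: [-57.0, 89.9, -56.9]
force: [-1.5, -6.5, 7.8]
finger_gap: 0.0218
```

Request:
send_rows(commands=[0,0,0.3,0,0,0,0,0,0.8,0,0,0,0,0,0.9,0,0,0,0,0,0.9,0,0,0,0,0,0.8,0,0,0])

```text
time: 3.08
position: [0.5071, 0.2676, 0.1913]
eef_rot: [26.3, 89.9, 26.3]
force: [0.5, 0.0, -1.0]
finger_gap: 0.0215
```

Request:
send_rows(commands=[0.05,-0.83,0,0,0,0,0.05,-0.83,0,0,0,0,0.05,-0.83,0,0,0,0,0.05,-0.83,0,0,0,0,0.05,-0.83,0,0,0,0,0.05,-0.83,0,0,0,0,0.05,-0.83,0,0,0,0,0.05,-0.83,0,0,0,0,0.05,-0.83,0,0,0,0,0.05,-0.83,0,0,0,0,0.05,-0.83,0,0,0,0,0,0,0,0,0,0])

```text
time: 4.08
position: [0.5294, -0.103, 0.1894]
eef_rot: [-60.6, 89.8, -60.8]
force: [0.2, 0.9, -0.8]
finger_gap: 0.0216
```

Request:
send_rows(commands=[0,0,0,0,0,0,0,0,0,0,0,0])

```text
time: 4.25
position: [0.5288, -0.0972, 0.1888]
eef_rot: [103.0, 90.0, 103.0]
force: [0.7, -0.4, -1.1]
finger_gap: 0.0211
```

```bash
python3 - <<'E'
from h import *
save("wrist","w3.png"); s=sense(); print(s["time"],s["position"],s["force"],s["finger_gap"],s["qpos"].round(1))
print(proj("w3",[.4943,-.1281,.034]),proj("w3",[.4688,-.0703,.02]))
E
```

```text
4.3 [ 0.5287663  -0.09663441  0.18871208] [ 0.32605015  0.72714601 -0.58388778] 0.021429775028069146 [ -23.     8.5  100.2    0.    71.2 -113.1]
[242.9 147.4] [314.2 113.9]
```

View pics/w3.png

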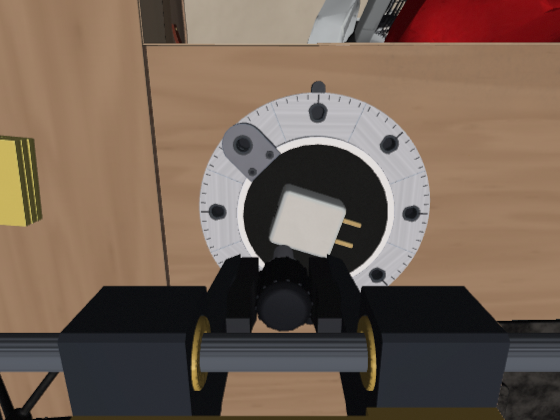

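The picture is clear: front ring hole (318,112), dark index block (318,88), spoke hole (243,145). Other ring holes are at (389,144), (412,213), (376,275) and (217,211). The pin is held at about (285,290).

```bash
python3 - <<'E'
from h import *
from scipy.optimize import least_squares
P=np.array([px("w3",u,v,.02)[:2] for u,v in [(217,211),(318,112),(389,144),(412,213),(376,275)]])
k=np.array([-2,0,1,2,3])
mod=lambda p:np.c_[p[0]-.086*np.cos(p[2]-k*np.pi/4),p[1]-.086*np.sin(p[2]-k*np.pi/4)]
r=least_squares(lambda p:(mod(p)-P).ravel(),[.554,-.07,0])
print(r.x,(r.fun*1e3).round(1)); c=r.x[:2]
print("front hole",mod(r.x)[1]); S=px("w3",243,145,.034)[:2]; print("spoke",S,np.hypot(*(S-c)),np.arctan2(*-(S-c)[::-1]))
print("pin tip? ",px("w3",284,250,sense()["position"][2]-.031))
E
```

```text
[ 0.55342506 -0.06819037 -0.01207402] [-0.1  0.   0.1  0.   0.1  0.3  0.3 -0.9 -0.3  0.6]
front hole [ 0.46743133 -0.06715203]
spoke [ 0.4924 -0.1279] 0.08537738553929437 0.7745034027028939
pin tip?  [ 0.5294 -0.0952  0.1577]
```

Request:
send_rows(commands=[-0.09,-0.4,0,0,0,0,-0.09,-0.4,-0.2,0,0,0,-0.09,-0.4,-0.5,0,0,0,0,0,-0.6,0,0,0,0,0,-0.6,0,0,0,0,0,-0.6,0,0,0,0,0,-0.4,0,0,0,0,0,-0.2,0,0,0,0,0,-0.1,0,0,0,0,0,0,0,0,0,0,0,0,0,0,0])

```text
time: 5.22
position: [0.5189, -0.1454, 0.0616]
eef_rot: [-26.9, 89.9, -26.8]
force: [0.4, 0.3, -0.0]
finger_gap: 0.0214
```

Request:
send_rows(commands=[0,0,-0.12,0,0,0,0,0,0,0,0,0])

```text
time: 5.38
position: [0.5186, -0.1457, 0.0564]
eef_rot: [-28.1, 89.9, -28.0]
force: [-0.8, -0.1, -1.1]
finger_gap: 0.0217
```

Request:
send_rows(commands=[-0.123,0.06,0,0,0,0,-0.119,0.068,0,0,0,0,-0.114,0.075,0,0,0,0,-0.109,0.082,0,0,0,0,-0.103,0.089,0,0,0,0,-0.097,0.096,0,0,0,0])

```text
time: 5.88
position: [0.4913, -0.1266, 0.0562]
eef_rot: [-31.9, 90.0, -31.8]
force: [1.9, -1.1, -0.6]
finger_gap: 0.0214
```

Request:
send_rows(commands=[-0.091,0.102,0,0,0,0,-0.084,0.108,0,0,0,0,-0.077,0.113,0,0,0,0,-0.069,0.118,0,0,0,0,-0.062,0.122,0,0,0,0,-0.04,0.09,0,0,0,0,0,0,0,0,0,0])

```text
time: 6.47
position: [0.4739, -0.0997, 0.0557]
eef_rot: [148.4, 89.9, 148.5]
force: [-0.8, 0.3, -0.5]
finger_gap: 0.0216
```

Request:
send_rows(commands=[0,-0.15,0.1,0,0,0,0,0,0.5,0,0,0,0,0,0.7,0,0,0,0.2,0.1,0.7,0,0,0,0.4,0.2,0.7,0,0,0,0.4,0.2,0.6,0,0,0,0.4,0.2,0,0,0,0,0,0,0,0,0,0,0,0,0,0,0,0])

```text
time: 7.22
position: [0.5305, -0.0787, 0.1878]
eef_rot: [172.9, 89.9, 173.0]
force: [-0.5, 0.1, -1.1]
finger_gap: 0.0216
```

```bash
python3 - <<'E'
from h import *
save("wrist","w4.png"); s=sense(); print(s["time"],s["position"],s["force"],s["finger_gap"])
print(proj("w4",[.4674,-.0672,.02]))
E
```

```text
7.2667 [ 0.52957381 -0.07872072  0.18696965] [ 0.19465034  0.78837574 -1.10474551] 0.02138685507288554
[295.7 110.1]
```

View pics/w4.png

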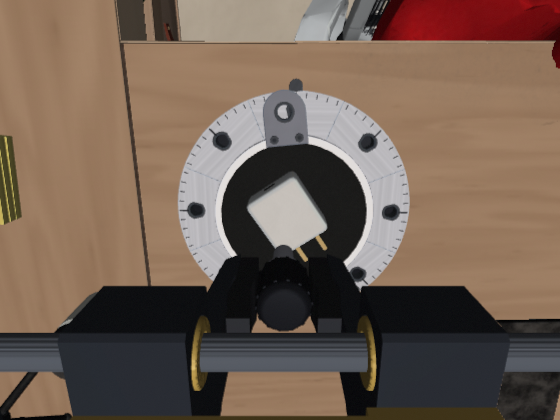

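The spoke hole is now at (285,112), just short of the front hole at about (296,110). The charger is still centred.

```bash
python3 - <<'E'
from h import *
im=cv2.imread("pics/w4.png")
a=cv2.resize(im[85:140,255:315],None,fx=6,fy=6,interpolation=cv2.INTER_CUBIC); b=cv2.resize(im[235:335,245:325],None,fx=5,fy=5,interpolation=cv2.INTER_CUBIC)
b=np.clip(b.astype(int)*2,0,255).astype(np.uint8)
h=max(a.shape[0],b.shape[0]); pad=lambda q:cv2.copyMakeBorder(q,0,h-q.shape[0],0,0,cv2.BORDER_CONSTANT)
cv2.imwrite("pics/w4c.png",np.hstack([pad(a),pad(b)]))
S=px("w4",285,112,.034); c=np.array([.5534,-.0682]); d=S[:2]-c
print(S,np.hypot(*d),np.arctan2(-d[1],-d[0]))
for z in (.157,.152): print(px("w4",283,250,z))
E
```

```text
[ 0.4682 -0.0759  0.034 ] 0.0855472384124701 0.09013073072563425
[ 0.531  -0.0772  0.157 ]
[ 0.5332 -0.0772  0.152 ]
```

View pics/w4c.png

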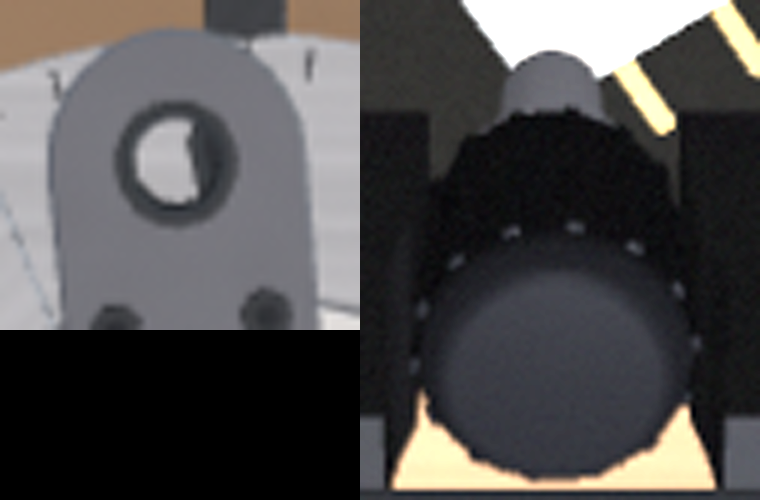

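```bash
python3 - <<'E'
from h import *
t=.18697-.031
print(px("w4",284.2,112.2,.034),px("w4",283.6,308,t+.057),px("w4",283,245.3,t+.0025)+[.005,0,0],px("w4",283,245.3,t)+[.0035,0,0])
E
```

```text
[ 0.4684 -0.0766  0.034 ] [ 0.5297 -0.0769  0.213 ] [ 0.5327 -0.0772  0.1585] [ 0.5323 -0.0772  0.156 ]
```

Request:
send_rows(commands=[-0.39,0.015,0,0,0,0,-0.39,0,0,0,0,0,-0.39,0,-0.3,0,0,0,-0.4,0,-0.5,0,0,0,0,0,-0.6,0,0,0,0,0,-0.6,0,0,0,0,0,-0.5,0,0,0,0,0,-0.3,0,0,0,0,0,-0.07,0,0,0,0,0,0,0,0,0,0,0,0,0,0,0,0,0,0,0,0,0])

```text
time: 8.27
position: [0.4683, -0.0785, 0.0739]
eef_rot: [-27.4, 89.9, -27.3]
force: [0.2, 0.2, 0.2]
finger_gap: 0.0214
```

```bash
python3 - <<'E'
from h import *
s=sense(); print(s["time"],s["position"],s["force"],s["finger_gap"])
save("wrist","w5.png",(200,60,380,360),2)
save("side","d5.png",(200,180,300,250),5)
a=cv2.imread("pics/w5.png");b=cv2.imread("pics/d5.png")
b=cv2.resize(b,(400,280));b=cv2.copyMakeBorder(b,0,320,0,0,cv2.BORDER_CONSTANT);cv2.imwrite("pics/m5.png",np.hstack([a,b]))
E
```

```text
8.2667 [ 0.46825495 -0.07849666  0.07392696] [0.18927922 0.21882588 0.21237407] 0.021445973706374927
```

View pics/m5.png

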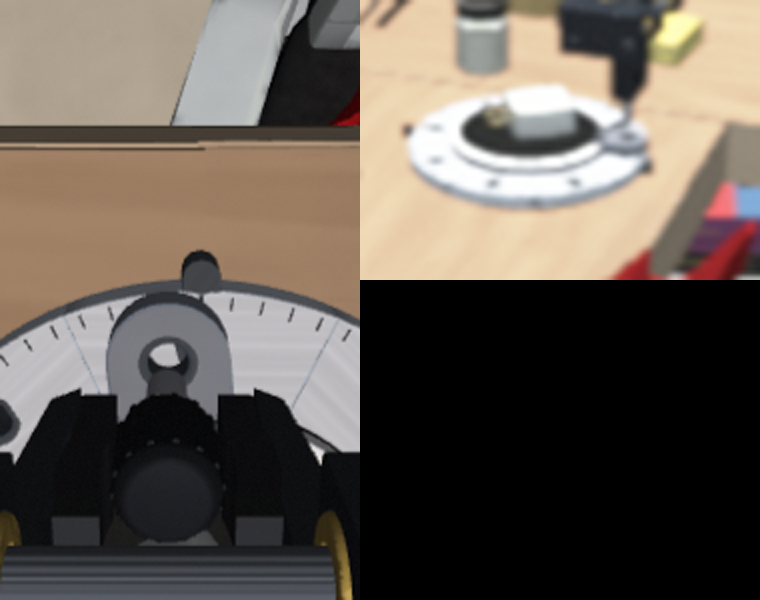

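The pin is just behind and above the hole: hole centre at wrist px (283.5,240.5), pin nose edge at about (283.5,245).

```bash
python3 - <<'E'
from h import *
t=.0739-.031
print(px("w5",283.5,240.5,.034),px("w5",283.5,245.5,t)+[.0035,0,0],px("w5",283.5,245.5,t+.0025)+[.005,0,0],px("w5",284,305,t+.057))
E
```

```text
[ 0.4673 -0.0768  0.034 ] [ 0.4699 -0.0768  0.0429] [ 0.4703 -0.0768  0.0454] [ 0.4656 -0.0766  0.0999]
```

Request:
send_rows(commands=[-0.04,0,-0.1,0,0,0,0,0,-0.08,0,0,0,0,0,0,0,0,0])

```text
time: 8.62
position: [0.4658, -0.0779, 0.0654]
eef_rot: [158.2, 90.0, 158.3]
force: [0.3, -0.8, -0.8]
finger_gap: 0.0215
```

Request:
send_rows(commands=[0,0,-0.06,0,0,0,0,0,0,0,0,0])

```text
time: 8.78
position: [0.466, -0.078, 0.0631]
eef_rot: [157.2, 90.0, 157.3]
force: [0.1, 0.0, -1.9]
finger_gap: 0.0218
```

Request:
send_rows(commands=[0,0,-0.05,0,0,0,0,0,0,0,0,0])

```text
time: 8.95
position: [0.4661, -0.078, 0.0612]
eef_rot: [155.6, 90.0, 155.7]
force: [-0.6, 0.3, -1.0]
finger_gap: 0.0215
```

Request:
send_rows(commands=[0,0,-0.06,0,0,0,0,0,0,0,0,0])

```text
time: 9.12
position: [0.4661, -0.078, 0.0588]
eef_rot: [156.4, 90.0, 156.4]
force: [-0.2, -0.0, 0.2]
finger_gap: 0.0215
```

Request:
send_rows(commands=[0,0,-0.06,0,0,0,0,0,0,0,0,0])

```text
time: 9.28
position: [0.4661, -0.078, 0.0563]
eef_rot: [155.9, 90.0, 156.0]
force: [0.3, 0.2, -0.7]
finger_gap: 0.0217
```

Request:
send_rows(commands=[0,0,-0.05,0,0,0,0,0,0,0,0,0])

```text
time: 9.45
position: [0.4661, -0.078, 0.0544]
eef_rot: [157.9, 90.0, 157.9]
force: [-0.6, 0.0, -2.2]
finger_gap: 0.0213
```

Request:
send_rows(commands=[0,0,-0.04,0,0,0,0,0,0,0,0,0])

```text
time: 9.62
position: [0.4662, -0.0781, 0.0529]
eef_rot: [164.6, 90.0, 164.7]
force: [-0.3, -0.3, -0.7]
finger_gap: 0.0215
```

Request:
send_rows(commands=[0,0,0,0,0,0,0,0,0,0,0,0,0,0,0,0,0,0,0,0,0,0,0,0,0,0,0,0,0,0,0,0,0,0,0,0], hand=0.68)

```text
time: 10.12
position: [0.4663, -0.0781, 0.0532]
eef_rot: [-19.2, 90.0, -19.1]
force: [-0.3, 0.3, -0.3]
finger_gap: 0.059
```

```bash
python3 - <<'E'
from h import *
s=sense(); print(s["time"],s["position"],s["force"],s["finger_gap"])
save("wrist","w6.png",(130,60,430,400),1.7)
E
```

```text
10.1167 [ 0.46632557 -0.07811105  0.05318567] [-0.25405312  0.25910371 -0.28538254] 0.059023476345377766
```

View pics/w6.png

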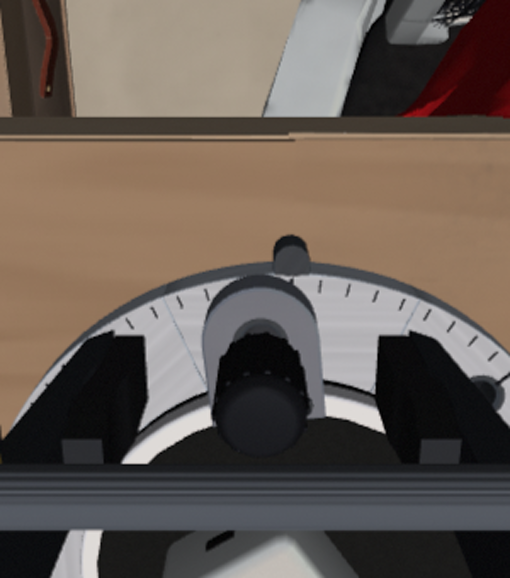

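Pin upright in the spoke's hole. The fingers are open and will straddle the spoke, so I'll push the spoke itself and leave the pin free to drop.

Request:
send_rows(commands=[0.05,0,-0.2,0,0,0,0.05,0,-0.25,0,0,0,0,0,-0.17,0,0,0,0,0,0,0,0,0,0,0,0,0,0,0])

```text
time: 10.58
position: [0.4695, -0.0777, 0.0272]
eef_rot: [156.3, 89.9, 156.4]
force: [0.1, 1.1, 0.5]
finger_gap: 0.0599
```

Request:
send_rows(commands=[0,0.05,0,0,0,0,0,0.07,0,0,0,0,0,0.07,0,0,0,0,0,0.05,0,0,0,0,0,0.03,0,0,0,0,0,0,0,0,0,0])

```text
time: 11.08
position: [0.4704, -0.067, 0.0285]
eef_rot: [-20.5, 90.0, -20.4]
force: [-0.4, 0.6, 0.7]
finger_gap: 0.0599
```

Request:
send_rows(commands=[0,0.03,0,0,0,0,0,0.03,0,0,0,0,0,0.03,0,0,0,0,0,0.03,0,0,0,0,0,0,0,0,0,0])

```text
time: 11.5
position: [0.4701, -0.0624, 0.0283]
eef_rot: [-165.7, 90.0, -165.7]
force: [-1.3, -1.9, 0.0]
finger_gap: 0.06
```

Request:
send_rows(commands=[0,0.02,0,0,0,0,0,0.015,0,0,0,0,0,0.015,0,0,0,0,0,0.015,0,0,0,0,0,0.015,0,0,0,0,0,0.015,0,0,0,0])

```text
time: 12.0
position: [0.4702, -0.0586, 0.0283]
eef_rot: [148.9, 90.0, 149.0]
force: [-1.4, -1.7, -0.5]
finger_gap: 0.06
```

Request:
send_rows(commands=[0,0.015,0,0,0,0,0,0.015,0,0,0,0,0,0.015,0,0,0,0,0,0.015,0,0,0,0])

```text
time: 12.33
position: [0.4702, -0.0562, 0.0283]
eef_rot: [-173.7, 90.0, -173.6]
force: [-2.2, -2.3, -0.2]
finger_gap: 0.0601
```

Request:
send_rows(commands=[0,0.015,0,0,0,0,0,0.015,0,0,0,0])

```text
time: 12.5
position: [0.4702, -0.0551, 0.0283]
eef_rot: [-136.8, 90.0, -136.7]
force: [-0.5, -2.7, -0.5]
finger_gap: 0.0605
```

```bash
python3 - <<'E'
from h import *
s=sense(); print(s["time"],s["position"],s["force"],s["finger_gap"])
save("wrist","w7.png",(130,60,430,400),1.7)
E
```

```text
12.5 [ 0.47024047 -0.05505875  0.02831477] [-0.52329789 -2.69784954 -0.5004726 ] 0.06045016696792526
```

View pics/w7.png

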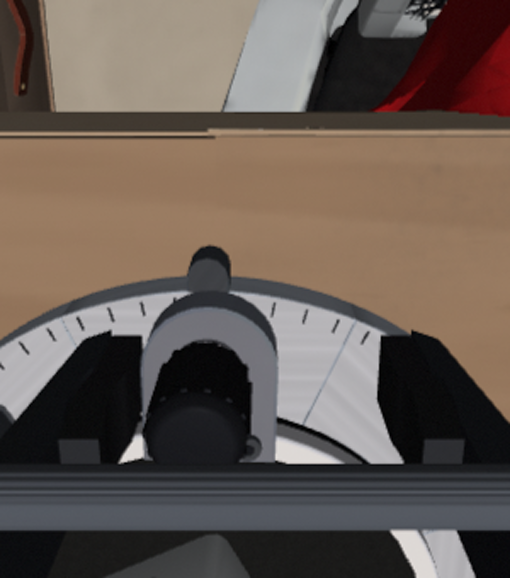

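Request:
send_rows(commands=[0,0.015,0,0,0,0,0,0.015,0,0,0,0])

```text
time: 12.72
position: [0.4702, -0.0545, 0.0283]
eef_rot: [-103.5, 89.9, -103.4]
force: [-3.6, -8.1, -1.2]
finger_gap: 0.0605
```

Request:
send_rows(commands=[0,0.015,0,0,0,0,0,0.0,0,0,0,0])

```text
time: 12.88
position: [0.4702, -0.0544, 0.0283]
eef_rot: [-97.8, 89.9, -97.7]
force: [-2.9, -8.2, -1.2]
finger_gap: 0.0596
```

```bash
python3 - <<'E'
from h import *
s=sense(); print(s["time"],s["position"],s["force"],s["finger_gap"])
save("wrist","w8.png",(130,60,430,400),1.7)
# expected knob-top pixel if home / resting, in crop pixels
for z in (.065,.077):
  p=proj("w8",[.4675,-.0665,z]); print(z,((p-[130,60])*1.7).round(0))
  p=proj("w7",[.4675,-.0665,z]); print(z,((p-[130,60])*1.7).round(0))
E
```

```text
12.8833 [ 0.47016643 -0.05435942  0.02828787] [-2.90146284 -8.16654721 -1.23186465] 0.0596063873353215
0.065 [191. 445.]
0.065 [195. 445.]
0.077 [184. 484.]
0.077 [188. 484.]
```

Reaction rose to 8 N and the spoke stopped, so the pin is catching. The knob top in w7 at (198,437) matches home (195,445), not resting (188,484). Now I'll back off and check.

Request:
send_rows(commands=[0,-0.06,0,0,0,0,0,-0.12,0,0,0,0,0,-0.12,0,0,0,0,0,0,0.1,0,0,0,0,0,0.3,0,0,0,0,0,0.6,0,0,0,0.2,0,0.7,0,0,0,0.4,0,0.8,0,0,0,0.4,0,0.8,0,0,0,0.4,0,0.5,0,0,0,0,0,0,0,0,0,0,0,0,0,0,0])

```text
time: 13.93
position: [0.5273, -0.0654, 0.1816]
eef_rot: [-15.1, 89.8, -15.0]
force: [-0.7, -0.1, -1.1]
finger_gap: 0.0601
```

```bash
python3 - <<'E'
from h import *
s=sense(); print(s["time"],s["position"],s["force"],s["finger_gap"])
save("wrist","w9.png")
a=cv2.imread("pics/w9.png")[60:300,150:450]; cv2.imwrite("pics/w9c.png",cv2.resize(a,None,fx=2.4,fy=2.4,interpolation=cv2.INTER_CUBIC))
for z in (.065,.077,.036,.048,.034): print(z,((proj("w9",[.4674,-.0672,z])-[150,60])*2.4).round(0))
E
```

```text
13.9333 [ 0.52729436 -0.0653996   0.18155202] [-0.65861816 -0.11657376 -1.10225613] 0.06007502900009426
0.065 [309. 138.]
0.077 [308. 142.]
0.036 [310. 132.]
0.048 [310. 135.]
0.034 [310. 132.]
```

View pics/w9c.png

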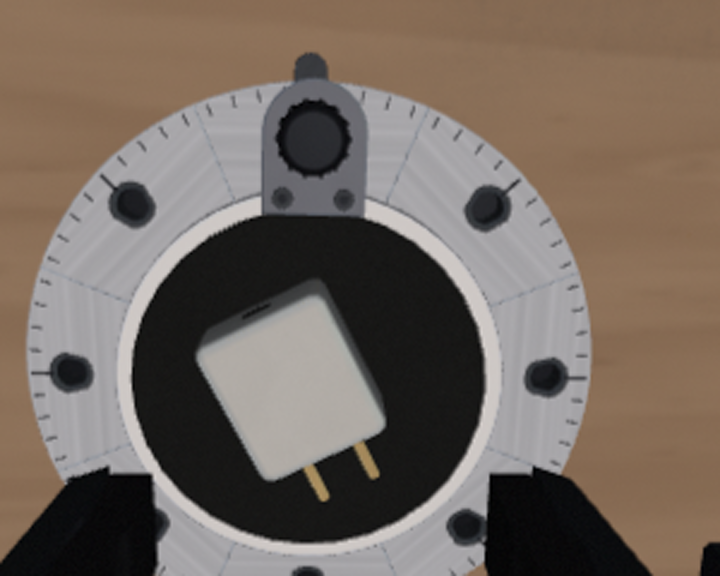

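Charger centred, spoke at the front station, pin in line. This overhead view shows the pin's height poorly, so I'll touch the knob top with the shut fingers: 65 mm if home, 77 mm if resting.

Request:
send_rows(commands=[-0.38,-0.02,0,0,0,0,-0.38,-0.02,0,0,0,0,-0.38,-0.02,-0.1,0,0,0,-0.38,-0.01,-0.3,0,0,0,0,0,-0.5,0,0,0,0,0,-0.6,0,0,0,0,0,-0.5,0,0,0,0,0,-0.3,0,0,0,0,0,-0.1,0,0,0,0,0,0,0,0,0,0,0,0,0,0,0], hand=0)

```text
time: 14.9
position: [0.4646, -0.0678, 0.0838]
eef_rot: [156.2, 89.9, 156.2]
force: [0.5, 0.3, 0.8]
finger_gap: 0.0007
```

Request:
send_rows(commands=[0,0,-0.06,0,0,0,0,0,-0.06,0,0,0,0,0,0,0,0,0])

```text
time: 15.15
position: [0.4656, -0.0681, 0.0797]
eef_rot: [-21.4, 90.0, -21.4]
force: [0.0, -0.7, 1.0]
finger_gap: 0.0001
```

Request:
send_rows(commands=[0,0,-0.04,0,0,0,0,0,-0.04,0,0,0,0,0,-0.03,0,0,0,0,0,0,0,0,0])

```text
time: 15.48
position: [0.4653, -0.068, 0.0749]
eef_rot: [157.2, 90.0, 157.3]
force: [-0.2, -0.2, -0.8]
finger_gap: 0.0004
```

Request:
send_rows(commands=[0,0,-0.04,0,0,0,0,0,-0.04,0,0,0,0,0,-0.03,0,0,0,0,0,0,0,0,0])

```text
time: 15.82
position: [0.4653, -0.068, 0.0704]
eef_rot: [157.2, 90.0, 157.3]
force: [0.4, 0.3, 0.0]
finger_gap: 0.0001
```

Request:
send_rows(commands=[0,0,-0.03,0,0,0,0,0,-0.03,0,0,0,0,0,0,0,0,0])

```text
time: 16.07
position: [0.4653, -0.068, 0.0681]
eef_rot: [155.3, 90.0, 155.4]
force: [0.2, -1.1, -0.3]
finger_gap: 0.0008
```

Request:
send_rows(commands=[0,0,-0.03,0,0,0,0,0,-0.02,0,0,0,0,0,0,0,0,0])

```text
time: 16.32
position: [0.4654, -0.068, 0.0662]
eef_rot: [153.2, 90.0, 153.2]
force: [-0.4, -0.1, 0.7]
finger_gap: 0.0002
```

Request:
send_rows(commands=[0,0,-0.02,0,0,0,0,0,-0.02,0,0,0,0,0,0,0,0,0])

```text
time: 16.57
position: [0.4658, -0.0685, 0.0654]
eef_rot: [-67.8, 90.0, -67.7]
force: [-3.3, -1.5, 6.3]
finger_gap: 0.0001
```

Contact came at 65.4 mm with about 6 N, so the pin is fully home. Now I'll retreat.

Request:
send_rows(commands=[0,0,0.1,0,0,0,0,0,0.4,0,0,0,0,0,0.8,0,0,0,0,0,0.8,0,0,0,0.3,0,0.8,0,0,0,0.6,0,0.2,0,0,0,0,0,0,0,0,0,0,0,0,0,0,0,0,0,0,0,0,0])

```text
time: 17.32
position: [0.5002, -0.0676, 0.1875]
eef_rot: [159.3, 89.8, 159.4]
force: [0.5, 0.7, -0.7]
finger_gap: 0.0005
```

```bash
python3 - <<'E'
from h import *
s=sense(); print(s["time"],s["position"],s["force"])
d=save("wrist","w10.png")
a,R,t=cam("w10"); g=cv2.cvtColor(d["img"],cv2.COLOR_RGB2GRAY)
# charger centroid (white on black mat), underside axis approx
u0=proj("w10",[.5534,-.0682,.06]); m=np.zeros_like(g); cv2.circle(m,tuple(int(v) for v in u0),70,255,-1)
w=cv2.morphologyEx(((g>150)&(m>0)).astype(np.uint8),cv2.MORPH_OPEN,np.ones((7,7)))
n,l,st,ce=cv2.connectedComponentsWithStats(w); i=1+st[1:,4].argmax(); print("charger top",px("w10",*ce[i],.06),st[i])
print(robot.hand_in())
E
```

```text
17.3167 [ 0.50022911 -0.06762674  0.18752737] [ 0.52373833  0.71950866 -0.71557438]
charger top [ 0.5349 -0.0752  0.06  ] [ 239  218   63   40 1796]
the job is handed in; nothing more can be done
None
```

The turntable is locked at the front station and the job is handed in at about 17 s of the 72 s allowed. I pushed the spoke round with the held pin's shank to just short of the front hole. I then lowered the pin into the spoke's hole, let go, and eased the spoke along with the open fingers until the pin dropped.

Last checks:
- **Pin home:** the push force rose from about 2 to 8 N and the spoke stopped. The knob top was then felt at 65.4 mm with about 6 N, which is the home height (77 mm would mean resting on the ring).
- **Position:** the last overhead picture I viewed showed the spoke in line with the index block and the pin upright in its hole.
- **Charger:** the same picture showed it within a few mm of the axis. My final automatic measurement disagreed. It put the charger's visible top about 20 mm off the axis, right at the limit. I think the gripper was hiding part of the charger, because only a 63 x 40 px patch was found, but I did not check this before handing in.
- **Robot:** clear of everything at the end. I did not measure the notes, mouse, jar and tape again, but nothing went near them.

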